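Ratchet the grill box down and pack it in layers

TASK

First work the ratchet wrench back and forth until the clamp's foot is pressed firmly down on the lip of the open aluminium packing box. Then pack the box in layers: all the flat round tins standing flat on its floor, next the divider plate laid level on the ledges inside, and last the glass jar and cardboard cartons that are there, standing upright on the divider. Leave the other grill things where they are.

Things in the scene. Friction and masses are not known exactly. Their poses are not given: they have to be found in the camera images.
- box: Open aluminium packing box, loose, 1.6 kg. Origin at the centre of its underside, z up. Inside 148 mm (x) by 196 mm (y); walls 4 mm, rim 70 mm above the shelf; floor top at 6 mm. Along both y ends of the inside runs a grey ledge 12 mm wide whose top is 46 mm above the shelf, so the floor between ledges is 148 x 172 mm. The 6 mm floor plate runs out 25 mm past the walls on both y sides as a lip; the clamp stands at the +y lip.
- divider: Loose aluminium divider plate, 140 x 188 x 6 mm (x, y, z), lying flat; fits the box with x and y along the box's x and y (either way round) and rests on the ledges. A wooden grip block in its middle, 50 mm (x) by 16 mm (y), stands from 6 to 32 mm above its underside. Origin at the centre of the underside, z up. 0.22 kg.
- clamp: Fixed hold-down clamp beside the box: a base plate and an upright bolt, 9 mm radius, 82 mm tall. Origin at the foot of the bolt's vertical axis, on the shelf; its axes are parallel to the box's as found. Nut, ratchet wrench and foot all sit on this axis. The wrench head is 56 mm across, from 80 to 104 mm above the shelf (cap to 108).
- foot: Grey steel clamp foot, 26 x 62 x 12 mm, reaching from the bolt 45 mm towards the box over its lip; slides down 2 mm per radian of the nut. Origin on the bolt axis, at shelf height when the nut reads 0, z up.
- foot_pad (a point): Underside of the foot's free end; 14 mm above the shelf when the nut reads 0. The lip's top is 6 mm above the shelf.
- nut (a joint): Turn of the clamp's nut in rad, clockwise from above positive, at the start 0 to 0.9. The foot meets the lip at about 4.0; it presses firmly from about 4.1; at about 4.2 to 4.4 it is fully tight, the ratchet then clicks over without turning it further, and it may ease back to about 4.13 on the return stroke, still pressing firmly. Otherwise it stays where it is left.
- wrench (a joint): Swing of the ratchet wrench about the bolt in rad, clockwise from above positive, -0.1 to 1.6. At 0 the handle points along the clamp's -x, at 1.57 along the clamp's +y. Swung clockwise it takes the nut along (about 3 to 5 N at the grip); swung back it slips freely, clicking every 0.39 rad (16 teeth), so up to 0.39 rad of each clockwise stroke is lost before it bites. It always stays on the nut, and stays where it is let go, so it can be left out of the way.
- wrench_grip (a point): Middle of the wrench's black rubber handle, 105 mm from the bolt axis, 92 mm above the shelf. The handle grip is a level bar 70 mm long, 19 mm wide, 16 mm high; z up, x along the handle from its tip towards the bolt.
- tin0: Plain flat round aluminium tin with a steel lid, diameter 48 mm, 34 mm tall, upright; origin at the centre of its underside, z up. Bottom-layer item; may be absent.
- tin1: Plain flat round aluminium tin with a steel lid, diameter 48 mm, 34 mm tall, upright; origin at the centre of its underside, z up. Bottom-layer item; may be absent.
- tin2: Plain flat round aluminium tin with a steel lid, diameter 48 mm, 34 mm tall, upright; origin at the centre of its underside, z up. Bottom-layer item; may be absent.
- jar: Squat glass shaker jar with screwed-on steel lid, diameter 44 mm, 62 mm tall, upright; origin at the centre of its underside, z up. Top-layer item; may be absent.
- carton_a: Small cardboard carton with a paper band, 56 x 36 x 30 mm (x, y, z); origin at the centre of its underside, z up. Top-layer item; may be absent.
- carton_b: Small cardboard carton with a paper band, 56 x 36 x 30 mm (x, y, z); origin at the centre of its underside, z up. Top-layer item; may be absent.
- pans: Bystander: tier of three nested round grilling pans, about 184 mm across plus small side handles, 65 mm tall.
- scraper: Bystander: blue plastic scraper lying flat, 160 mm long, 14 mm thick.
- spatula: Bystander: wooden-handled spatula lying flat, 260 mm long.
- skewers: Bystander: short set of three steel skewers lying flat, 200 mm long, 10 mm thick.
- oil: Bystander: green glass oil bottle, 56 mm across, 170 mm tall.
- thermo: Bystander: round dial thermometer lying flat, 52 mm across, 18 mm thick.
Not all that is in view belongs to the job. What is shaped like the divider but blue is not meant. What is shaped like the carton_b but red is not meant.

How it is judged:
By the outcome, as a careful person would: the job done as asked, in the order asked, and still so for the second after the job is handed in, with the robot touching nothing.
Of tin0, tin1, tin2 only 2 to 3 are there at a start; the rules pass over those that are not, and their reading is None.
Of jar, carton_a, carton_b only 1 to 2 are there at a start; the rules pass over those that are not, and their reading is None.
At some moment in a run one of tin0, tin1, tin2, carton_a, carton_b may be knocked a few centimetres aside while the robot is not near it.
It also fails if it takes over 210 s, if anything falls off the work surface, if the arm or the gripper's body presses on something with over 40 N, if the wrist force passes 120 N, or if a joint passes its speed limit or range.

ROBOT

A 6-joint arm with a two-finger parallel gripper is mounted at the origin on the work surface. World frame = base frame: x ahead of the robot, y to its left, z up, the work surface at z = 0. Lengths are in m, angles in rad, forces in N, time in s.
With the tool pointing down it reaches from about 0.325 to 1 m from the base axis. Payload 5.1 kg.
Tool frame: the origin (TCP) lies midway between the tips of the shut fingers; the grasp point (between the pads) lies 19 mm behind it (manip.grip_depth is the distance from the TCP to the grasp point, in m); z points along the fingers, y is the line along which they close (so a half turn about z gives the same grasp; the last joint's range is limited). The gripper opens to 85 mm and grips with 20 to 120 N. Pads are 22 mm wide; open, the fingers measure 114 mm over their backs; the gripper's body (76 mm by 85 mm) begins 54 mm behind the grasp point. The pads swing forward as they close: fully open they stand 13 mm farther back than shut.
Start: joints at [-1.353, 0.124, 1.65, -0, 1.367, -0.083], TCP at [0.193, -0.621, 0.231] pointing down, gripper open.
Joint ranges: [-2.61, 2.61], [-1.02, 2.33], [0.03, 2.71], [-1.35, 4.49], [0.32, 2.68], [-2.91, 2.91]. Speed limits (rad/s): [2.57, 2.57, 3.14, 3.14, 3.14, 3.14].

INTERFACE

Orientations are given as a unit quaternion [w, x, y, z].
In Python, from plant import manip, jaws, inverse_kinematics, monitor, optics, workorder gives the robot as it stands. Calls block until the motion is done:
- manip.move_pose(position, orientation): joint-space move of the TCP to a pose.
- manip.movel(position, frame=None, speed=0.15, until_force=None): straight line of the TCP; frame=None keeps the orientation; speed is the mean speed in m/s. With until_force (N) it stops when the force on the tool has changed by that much, and returns True; else False.
- manip.move_j(angles): joint-space move.
- jaws.gripper_to(opening, force=None): finger opening in m; force is the grip in N (None keeps the last); returns when the fingers have stopped.
- manip.sleep(seconds).
- inverse_kinematics(position, orientation): joint angles nearest the present ones, or None.
- monitor.read_state(): the state.
- optics.grab_frame(name): name is "scene" or "top" or "wrist"; returns a dict with "image" (400x640x3 uint8, red, green, blue), "range_z" (400x640 float32, m along the optical axis (not along the pixel's ray), 0 where there is no reading), "mtx" (3x3 intrinsics, pixels), "rvec" (rotation vector, rad) and "tvec" (3), from world to camera coordinates, as OpenCV has them. Camera axes: x right, y down, z forward; pixel columns grow to the right and rows downward; lengths in m; the calibration is good to about 2 mm. A picture is of the moment at which its call begins.
A pose or a line that the arm cannot do raises manip.PlanningError and nothing moves.
- workorder.sign_off(): hands the job in; it is judged then, once.
The state is a dict: "time_s": time; "joint_positions": joint angles; "qvel": joint speeds; "effort": joint torques, N m; "tool_pos": TCP position; "orientation": TCP orientation; "contact_force": force on the tool from outside, world axes, zero at the start; "ft_torque": the same for the moment, N m; "grip_width": finger opening in m; "grip_force": force on a finger pad.
Only numpy, scipy, OpenCV 4.12 (cv2) and the standard library are available. Lean on these libraries where they do the work, as an engineer would, in place of code of your own. Each camera call takes 0.05 s, during which the arm holds its last target. There are 200 camera calls.

## Working session

There is one attempt and no reset: what is moved stays moved. The work goes in short steps, each a Python script; the robot and the scene stay as the last script left them, time stands still between calls to the robot, and variables do not carry over. Pictures are saved under pics/ and viewed, at most 14 in all, crops included, and the job is handed in when it is done.

```bash
ls; mkdir -p pics
cat > h.py <<'E'
import numpy as np, cv2
from plant import manip, jaws, inverse_kinematics, monitor, optics, workorder
def grab(n):
    f=optics.grab_frame(n); R=cv2.Rodrigues(np.array(f["rvec"],float))[0]
    f["R"]=R; f["t"]=np.array(f["tvec"],float).ravel(); return f
def cloud(f):
    z=f["range_z"]; h,w=z.shape; v,u=np.mgrid[:h,:w]; K=f["mtx"]
    c=np.dstack([(u-K[0,2])/K[0,0]*z,(v-K[1,2])/K[1,1]*z,z])
    return (c-f["t"])@f["R"]
def ray(f,u,v,zp):
    K=f["mtx"]; d=f["R"].T@np.array([(u-K[0,2])/K[0,0],(v-K[1,2])/K[1,1],1.]); o=-f["R"].T@f["t"]
    return o+d*(zp-o[2])/d[2]
def save(f,n): cv2.imwrite(f"pics/{n}.png",f["image"][:,:,::-1])
E
python3 - <<'E'
from h import *
import pickle
for n in ("top","scene"):
    f=grab(n); save(f,n+"0"); pickle.dump(f,open(n+"0.pkl","wb"))
    print(n,f["mtx"][0,0],-f["R"].T@f["t"])
s=monitor.read_state(); print(s["time_s"],s["orientation"],s["contact_force"],manip.grip_depth)
E
```

```text
pics
top 382.9167262641209 [0.30097239 0.02763867 1.20299561]
scene 480.23551510243846 [1.43934605 0.54015808 1.09464842]
0.1 [-9.36939323e-04  9.88711761e-01  1.49827148e-01 -4.15849184e-05] [-0.19792954  0.46026627 -0.66652974] 0.0187
```

View pics/top0.png

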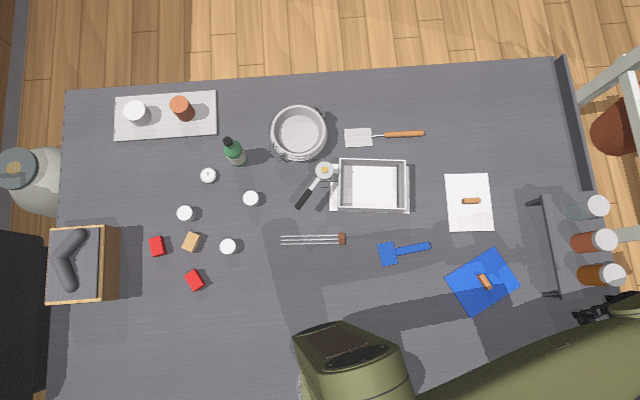

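View pics/scene0.png

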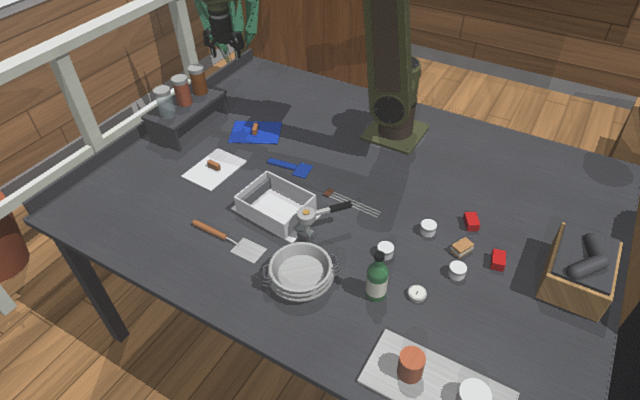

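Top view: box at (373,185), with the clamp head at (325,170) and its handle to (300,203). Grey divider at (470,202), blue decoy at (482,282). White round things at (185,213), (228,246), (251,198) and the dial at (208,176). Brown carton at (191,242), red decoys at (156,246) and (195,280). I'll enlarge to confirm and measure.

Run:
```python
from h import *
import pickle
f=pickle.load(open("top0.pkl","rb")); g=pickle.load(open("scene0.pkl","rb"))
P=cloud(f); 
c1=cv2.resize(f["image"][80:300,105:265],None,fx=2.5,fy=2.5,interpolation=cv2.INTER_CUBIC)
c2=cv2.resize(g["image"][200:400,340:540],None,fx=2,fy=2,interpolation=cv2.INTER_CUBIC)
o=np.zeros((550,800,3),np.uint8); o[:550,:400]=c1; o[:400,400:]=c2
cv2.imwrite("pics/crop1.png",o[:,:,::-1])
t=P[250:260,240:260,2]; print("table",np.median(t))
# components above table
m=((P[:,:,2]>0.012)&(P[:,:,2]<0.2)&(f["range_z"]>0)).astype(np.uint8)
n,l,st,ce=cv2.connectedComponentsWithStats(m)
for i in range(1,n):
    if 40<st[i,4]<9000:
        q=P[l==i]; top=q[q[:,2]>np.percentile(q[:,2],90)-.006]
        mid=(top[:,:2].max(0)+top[:,:2].min(0))/2
        print(np.round(ce[i]).astype(int),st[i,4],"zmax %.3f"%np.percentile(q[:,2],90),"topmid",mid.round(3),"ext",np.ptp(top[:,:2],axis=0).round(3),"rgb",np.median(f["image"][l==i],0))
```

```text
table 0.0006008095812134247
[574 217] 7270 zmax 0.153 topmid [ 0.349 -0.707] ext [0.235 0.035] rgb [119. 115. 120.]
[163 115] 2920 zmax 0.072 topmid [0.88  0.503] ext [0.065 0.208] rgb [219. 215. 214.]
[297 133] 2661 zmax 0.065 topmid [0.772 0.059] ext [0.171 0.178] rgb [209. 207. 206.]
[403 133] 224 zmax 0.022 topmid [ 0.752 -0.273] ext [0.019 0.154] rgb [213. 163. 112.]
[234 152] 478 zmax 0.169 topmid [0.711 0.26 ] ext [0.024 0.026] rgb [ 94. 120.  99.]
[357 183] 1987 zmax 0.103 topmid [0.581 0.023] ext [0.14  0.121] rgb [163. 162. 159.]
[207 175] 189 zmax 0.020 topmid [0.659 0.359] ext [0.048 0.049] rgb [242. 240. 240.]
[250 198] 203 zmax 0.037 topmid [0.57  0.223] ext [0.046 0.047] rgb [243. 241. 242.]
[470 200] 103 zmax 0.035 topmid [ 0.511 -0.465] ext [0.016 0.048] rgb [216. 165. 117.]
[184 213] 224 zmax 0.037 topmid [0.539 0.43 ] ext [0.048 0.048] rgb [242.5 241.  241. ]
[ 82 264] 5457 zmax 0.133 topmid [0.412 0.723] ext [0.167 0.085] rgb [136. 132. 131.]
[  3 271] 666 zmax 0.040 topmid [0.439 0.981] ext [0.175 0.013] rgb [44. 43. 44.]
[190 242] 251 zmax 0.033 topmid [0.45  0.413] ext [0.063 0.053] rgb [230. 194. 149.]
[156 246] 272 zmax 0.033 topmid [0.443 0.519] ext [0.06  0.043] rgb [238.  84.  82.]
[227 246] 217 zmax 0.036 topmid [0.424 0.3  ] ext [0.046 0.047] rgb [243. 241. 241.]
[411 248] 210 zmax 0.018 topmid [ 0.376 -0.268] ext [0.033 0.109] rgb [ 74. 124. 206.]
[193 280] 271 zmax 0.033 topmid [0.333 0.405] ext [0.062 0.052] rgb [239.  86.  83.]
[484 281] 128 zmax 0.034 topmid [ 0.261 -0.469] ext [0.045 0.033] rgb [188.  140.5 109. ]
[303 388] 101 zmax 0.016 topmid [0.01  0.092] ext [0.077 0.023] rgb [153. 151. 121.]
```

View pics/crop1.png

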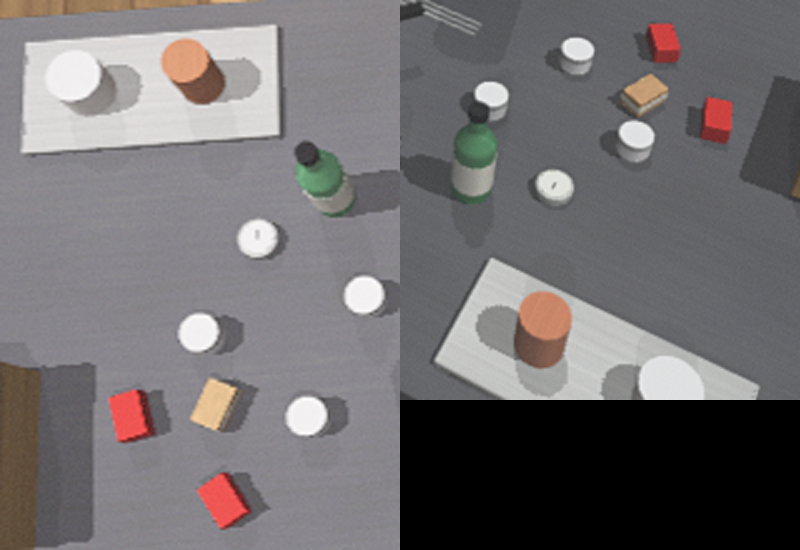

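The crop shows three 34 mm tins at top-view (184,213), (227,246) and (250,198). The dial at (207,175) is only 20 mm high, so it's the thermometer. The tan carton is at (190,242); the red ones are decoys. There's no 44 mm jar: the cylinders on the board and rack are about 65 mm across. So the job is 3 tins, the grey divider and one carton. Now for poses.

Run:
```python
from h import *
import pickle
f=pickle.load(open("top0.pkl","rb")); P=cloud(f); I=f["image"].astype(int)
def rect(m,name,zp=None):
    q=P[m][:,:2].astype(np.float32)
    (c,s,a)=cv2.minAreaRect(q); print(name,len(q),np.round(c,4),np.round(s,3),round(a,1),"z",np.median(P[m][:,2]).round(4)); return q
v,u=np.mgrid[:400,:640]
reg=lambda a,b,c,d:(u>a)&(u<b)&(v>c)&(v<d)
Z=P[:,:,2]
rect(reg(336,415,150,215)&(Z>.063)&(Z<.074),"rim")
bx=reg(300,420,145,225)
m=reg(320,420,150,220)&(Z<0.012)&(I.min(2)>150); rect(m,"floor+lip")
m=reg(300,345,155,185)&(Z>.096); q=rect(m,"head")
m=reg(285,340,155,215)&(Z>.075); q=rect(m,"wrench all")
m=reg(290,325,180,215)&(Z>.075)&(I.max(2)<110); q=rect(m,"handle black")
# divider: colour
m=reg(435,505,165,240)&(I.min(2)>190)&(Z<.012); n,l,st,_=cv2.connectedComponentsWithStats(m.astype(np.uint8)); rect(l==1+np.argmax(st[1:,4]),"divider")
m=reg(435,505,165,240)&(Z>.026); rect(m,"grip")
m=reg(178,205,230,255)&(Z>.026); rect(m,"carton")
```

```text
rim 379 [ 0.5798 -0.1558] [0.205 0.158] 83.4 z 0.0694
floor+lip 2674 [ 0.5941 -0.1458] [0.284 0.183] 83.6 z 0.0064
head 303 [0.4783 0.0207] [0.058 0.35 ] 78.3 z 0.1042
wrench all 518 [0.4825 0.0407] [0.1  0.35] 78.2 z 0.1022
handle black 142 [0.4346 0.0556] [0.268 0.053] 0.5 z 0.0998
divider 2429 [ 0.5119 -0.4692] [0.147 0.188] 86.9 z 0.0065
grip 95 [ 0.4173 -0.2274] [0.03 0.56] 21.4 z 0.033
carton 216 [0.3662 0.235 ] [0.431 0.056] 65.2 z 0.0305
```

Run:
```python
from h import *
import pickle
f=pickle.load(open("top0.pkl","rb")); P=cloud(f); I=f["image"].astype(int)
v,u=np.mgrid[:400,:640]
reg=lambda a,b,c,d:(u>a)&(u<b)&(v>c)&(v<d)&(f["range_z"]>0)
Z=P[:,:,2]
def rect(m,name):
    n,l,st,_=cv2.connectedComponentsWithStats(m.astype(np.uint8),connectivity=8); m=l==1+np.argmax(st[1:,4])
    q=P[m][:,:2].astype(np.float32)
    (c,s,a)=cv2.minAreaRect(q); print(name,len(q),np.round(c,4),np.round(s,3),round(a,1),"mean",q.mean(0).round(4),"z",np.median(P[m][:,2]).round(4)); return q
rect(reg(332,418,150,215)&(Z>.063)&(Z<.076)&(I.min(2)>120),"rim")
q=rect(reg(300,345,155,183)&(Z>.099)&(Z<.115),"head"); print(cv2.minEnclosingCircle(q))
rect(reg(285,340,155,215)&(Z>.075)&(Z<.115),"wrench all")
rect(reg(285,325,180,215)&(Z>.075)&(Z<.115)&(I.max(2)<110),"handle black")
rect(reg(435,505,165,240)&(I.min(2)>190)&(Z<.012),"divider")
rect(reg(435,505,165,240)&(Z>.026)&(Z<.1),"grip")
rect(reg(178,205,230,255)&(Z>.026)&(Z<.1),"carton")
# cap (yellow/orange) centre by ray
m=reg(310,340,155,185)&(I[:,:,0]-I[:,:,2]>60); print("cap",u[m].mean(),v[m].mean(),m.sum(),ray(f,u[m].mean(),v[m].mean(),.108))
m=reg(285,325,180,215)&(I.max(2)<75)&(Z>.05); print("blk",u[m].mean(),v[m].mean(),m.sum())
```

```text
rim 398 [ 0.5798 -0.1558] [0.205 0.158] 83.4 mean [ 0.579  -0.1585] z 0.0697
head 270 [ 0.6223 -0.0105] [0.054 0.056] 12.7 mean [ 0.621  -0.0111] z 0.1045
((0.6185198426246643, -0.00870006438344717), 0.03207332268357277)
wrench all 510 [0.5746 0.0185] [0.055 0.166] 57.2 mean [0.5908 0.0136] z 0.1021
handle black 141 [0.5406 0.0568] [0.017 0.067] 49.7 mean [0.5397 0.0565] z 0.0998
divider 2429 [ 0.5119 -0.4692] [0.147 0.188] 86.9 mean [ 0.5095 -0.4673] z 0.0065
grip 80 [ 0.5107 -0.4664] [0.051 0.014] 85.8 mean [ 0.5106 -0.4646] z 0.0326
carton 214 [0.4482 0.4124] [0.04  0.056] 64.1 mean [0.4486 0.4131] z 0.0304
cap 324.2903225806452 169.29032258064515 31 [ 0.62282232 -0.01407607  0.108     ]
blk 302.7156862745098 199.5 102
```

```bash
cat >> h.py <<'E'
def Q(yaw): return [0.,np.cos(yaw/2),np.sin(yaw/2),0.]   # tool x at yaw, pointing down
C=np.array([0.6223,-0.0115]); BY=np.radians(-6.6)
def hp(w,z=.075,r=.105):
    a=np.pi+BY-w; return [C[0]+r*np.cos(a),C[1]+r*np.sin(a),z],a
def state(*k):
    s=monitor.read_state(); return [np.round(s[x],3).tolist() for x in k]
E
python3 - <<'E'
from h import *
for off in (0,-np.pi):
    for w in (-.08,.578,1.55):
        p,a=hp(w); j=inverse_kinematics(p,Q(a+off)); print(off,w,np.round(p,3),None if j is None else np.round(j,2))
E
```

```text
0 -0.08 [ 0.517 -0.008  0.075] [-0.12 -0.02  2.07 -0.    1.08 -1.65]
0 0.578 [0.542 0.056 0.075] [ 0.    0.04  2.01 -0.    1.08 -0.87]
0 1.55 [0.632 0.093 0.075] [ 0.06  0.24  1.79 -0.    1.11  0.16]
-3.141592653589793 -0.08 [ 0.517 -0.008  0.075] [-0.12 -0.02  2.07 -0.    1.08  1.49]
-3.141592653589793 0.578 [0.542 0.056 0.075] [ 0.    0.04  2.01 -0.    1.08  2.27]
-3.141592653589793 1.55 [0.632 0.093 0.075] None
```

Run:
```python
from h import *
p,a=hp(.578,.25); manip.move_pose(p,Q(a)); jaws.gripper_to(.06,30)
p,a=hp(.578,.125); manip.movel(p,speed=.25)
f=grab("wrist"); save(f,"w1")
p,a=hp(.578); print("hit",manip.movel(p,speed=.1,until_force=8)); print(state("tool_pos","contact_force"))
jaws.gripper_to(0.0,30); print(state("grip_width","grip_force","contact_force"))
for w in np.linspace(.578,1.54,6)[1:]:
    p,a=hp(w); manip.movel(p,Q(a),speed=.15)
    print(round(w,2),state("time_s","grip_width","contact_force","tool_pos"))
```

```text
hit False
[[0.542, 0.056, 0.075], [0.344, 0.187, 0.15]]
[0.019, 31.674, [-0.775, 0.727, 3.466]]
0.77 [5.3, 0.019, [-0.177, -0.504, 4.031], [0.556, 0.07, 0.076]]
0.96 [5.642, 0.019, [-1.661, -0.044, 7.094], [0.573, 0.081, 0.076]]
1.16 [5.983, 0.018, [-2.056, -0.125, 5.771], [0.591, 0.089, 0.076]]
1.35 [6.325, 0.018, [-0.748, 0.286, 6.156], [0.611, 0.093, 0.076]]
1.54 [6.667, 0.018, [-0.746, 2.227, 6.431], [0.631, 0.093, 0.076]]
```

View pics/w1.png

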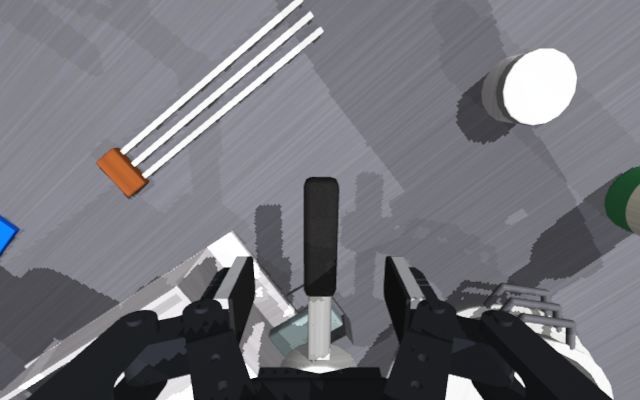

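The wrist view shows the handle centred between the fingers at (320,240), and the grip held through the first stroke. Continuing the strokes.

Run:
```python
from h import *
def swing(a0,a1,n=6):
    F=[]
    for w in np.linspace(a0,a1,n)[1:]:
        p,a=hp(w); manip.movel(p,Q(a),speed=.16)
        s=monitor.read_state(); F.append([round(float(np.linalg.norm(s["contact_force"])),1),round(float(s["ft_torque"][2]),2)])
    print(round(a1,2),F,state("time_s","grip_width","tool_pos"),flush=True)
for k in range(4):
    swing(1.54,-.06); swing(-.06,1.54)
```

```text
-0.06 [[6.0, 0.22], [6.7, 0.06], [7.6, 0.02], [7.9, 0.02], [8.0, 0.07]] [9.0, 0.018, [0.518, -0.007, 0.076]]
1.54 [[8.7, -0.02], [9.1, -0.1], [9.1, -0.01], [9.3, 0.07], [9.0, 0.09]] [11.333, 0.018, [0.632, 0.093, 0.076]]
-0.06 [[7.7, 0.12], [7.0, 0.08], [6.9, 0.07], [8.0, 0.05], [7.8, -0.02]] [13.667, 0.018, [0.518, -0.006, 0.076]]
1.54 [[10.3, -0.12], [9.5, -0.05], [9.2, -0.03], [8.2, 0.05], [7.4, 0.15]] [16.0, 0.018, [0.632, 0.093, 0.076]]
-0.06 [[6.1, 0.12], [7.3, 0.08], [7.2, 0.01], [7.9, 0.05], [7.9, 0.03]] [18.333, 0.018, [0.518, -0.007, 0.076]]
1.54 [[9.4, -0.06], [9.3, -0.04], [7.9, -0.14], [7.8, -0.08], [8.2, 0.1]] [20.667, 0.018, [0.632, 0.093, 0.076]]
-0.06 [[5.9, 0.08], [7.4, 0.12], [7.6, -0.04], [8.1, -0.0], [8.7, -0.03]] [23.0, 0.018, [0.518, -0.006, 0.076]]
1.54 [[8.8, -0.09], [7.5, -0.16], [7.5, -0.19], [8.2, 0.07], [7.9, -0.04]] [25.333, 0.019, [0.632, 0.093, 0.076]]
```

Run:
```python
from h import *
import pickle
jaws.gripper_to(.045); p,a=hp(1.54,.25); manip.movel(p,speed=.3)
# wrist view of the foot / box from above
b=np.array([.585,-.06]); manip.move_pose([.52,-.2,.33],Q(np.pi/2+BY))
f=grab("wrist"); save(f,"w2"); pickle.dump(f,open("w2.pkl","wb"))
g=grab("scene"); P=cloud(g); v,u=np.mgrid[:400,:640]
I=g["image"]; cv2.imwrite("pics/s2.png",cv2.resize(I[160:280,220:400],None,fx=3,fy=3,interpolation=cv2.INTER_CUBIC)[:,:,::-1])
for nm,ff in(("w",f),("s",g)):
    P=cloud(ff); d=P[:,:,:2]-C; ey=np.array([-np.sin(BY),np.cos(BY)]); ex=np.array([np.cos(BY),np.sin(BY)])
    X,Y=d@ex,d@ey; m=(abs(X)<.009)&(Y<-.030)&(Y>-.042)&(ff["range_z"]>0); print(nm,m.sum(),np.percentile(P[m][:,2],[10,50,90]) if m.any() else "")
print(state("time_s","tool_pos"))
```

```text
w 66 [0.01668005 0.017594   0.01864376]
s 20 [0.01371344 0.01720956 0.02100684]
[27.767, [0.52, -0.199, 0.329]]
```

View pics/w2.png

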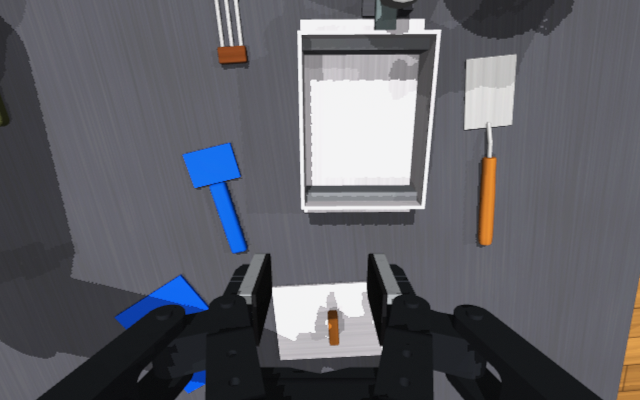

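View pics/s2.png

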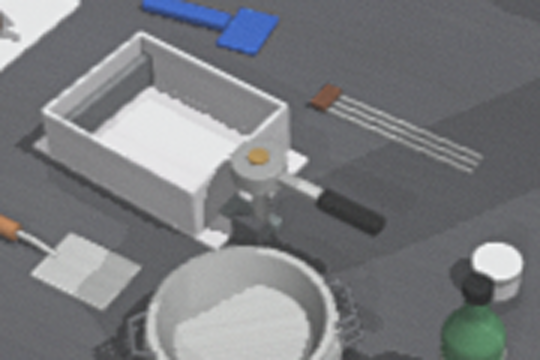

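The wrist view shows the foot on the lip at (390,15), its top at 17.5 mm (6+12 expected), so it's tight. The box is clear at (365,120), and the handle points away from it. Next I'll refine the box pose and tin positions.

```bash
cat >> h.py <<'E'
def rectof(f,reg,zlo,zhi,cond=None):
    P=cloud(f); x0,x1,y0,y1=reg
    m=(f["range_z"]>0)&(P[:,:,0]>x0)&(P[:,:,0]<x1)&(P[:,:,1]>y0)&(P[:,:,1]<y1)&(P[:,:,2]>zlo)&(P[:,:,2]<zhi)
    if cond is not None: m&=cond
    n,l,st,_=cv2.connectedComponentsWithStats(m.astype(np.uint8)); 
    if n<2: return None
    m=l==1+np.argmax(st[1:,4]); q=P[m][:,:2].astype(np.float32)
    c,s,a=cv2.minAreaRect(q); return np.round(c,4),np.round(s,4),round(a,1),len(q),np.median(P[m][:,2]).round(4)
E
python3 - <<'E'
from h import *
import pickle
f=pickle.load(open("w2.pkl","rb")); P=cloud(f)
print("rim w",rectof(f,(.45,.7,-.3,-.02),.066,.074))
print("rim top",rectof(grab("top"),(.45,.7,-.3,-.02),.064,.076))
t=grab("top")
for n,c in dict(t0=(.57,.223),t1=(.539,.43),t2=(.424,.30),car=(.449,.413)).items():
    print(n,rectof(t,(c[0]-.05,c[0]+.05,c[1]-.05,c[1]+.05),.026,.05))
E
```

```text
rim w (array([ 0.5803, -0.1552]), array([0.2047, 0.1567]), 83.7, 2524, np.float64(0.0698))
rim top (array([ 0.5806, -0.1426]), array([0.1793, 0.1588]), 82.9, 256, np.float64(0.07))
t0 (array([0.5697, 0.2236]), array([0.0472, 0.0453]), 84.9, 189, np.float64(0.0343))
t1 (array([0.538 , 0.4297]), array([0.0462, 0.048 ]), 7.4, 202, np.float64(0.0341))
t2 (array([0.4257, 0.2983]), array([0.0472, 0.0463]), 43.4, 206, np.float64(0.0344))
car (array([0.4485, 0.4132]), array([0.0378, 0.0558]), 64.0, 213, np.float64(0.0302))
```

```bash
cat >> h.py <<'E'
B=np.array([0.5803,-0.1553]); BY=np.radians(-6.4)
def bw(x,y): return B+np.array([x*np.cos(BY)-y*np.sin(BY),x*np.sin(BY)+y*np.cos(BY)])
def find(c,r=.06):
    a=rectof(grab("top"),(c[0]-r,c[0]+r,c[1]-r,c[1]+r),.026,.05); print("found",a,flush=True); return a
def pick(c,yaw,zg,opening,force=35,zt=.2):
    jaws.gripper_to(opening,force)
    manip.move_pose([*c,zt],Q(yaw)); manip.movel([*c,zg+.05],speed=.35)
    print("down hit",manip.movel([*c,zg],speed=.12,until_force=10))
    jaws.gripper_to(0,force); w=monitor.read_state()["grip_width"]
    manip.movel([*c,zt],speed=.3); print("held",state("time_s","grip_width","grip_force"),round(w,4),flush=True)
def place(c,yaw,zp,rel,zt=.2):
    manip.move_pose([*c,zt],Q(yaw)); manip.movel([*c,zp+.03],speed=.3)
    print("place hit",manip.movel([*c,zp-.003],speed=.05,until_force=5),state("tool_pos"))
    jaws.gripper_to(rel); manip.movel([*c,zt],speed=.3); print(state("time_s"),flush=True)
E
python3 - <<'E'
from h import *
a=find((.5697,.2236)); assert a and a[3]>150
pick(a[0],np.pi,.004,.068); place(bw(-.038,-.03),np.pi+BY,.011,.062)
a=find((.4257,.2983)); assert a and a[3]>150
pick(a[0],np.pi,.004,.068); place(bw(.038,-.03),np.pi+BY,.011,.062)
f=grab("wrist"); save(f,"w3")
E
```

```text
found (array([0.5697, 0.2238]), array([0.0472, 0.0451]), 82.6, 190, np.float64(0.0337))
down hit False
held [32.15, 0.047, 36.28] 0.0467
place hit True [[0.539, -0.181, 0.011]]
[35.992]
found (array([0.4248, 0.2986]), array([0.0465, 0.0471]), 15.3, 205, np.float64(0.0342))
down hit False
held [40.317, 0.047, 36.094] 0.0468
place hit True [[0.614, -0.189, 0.011]]
[44.55]
```

View pics/w3.png

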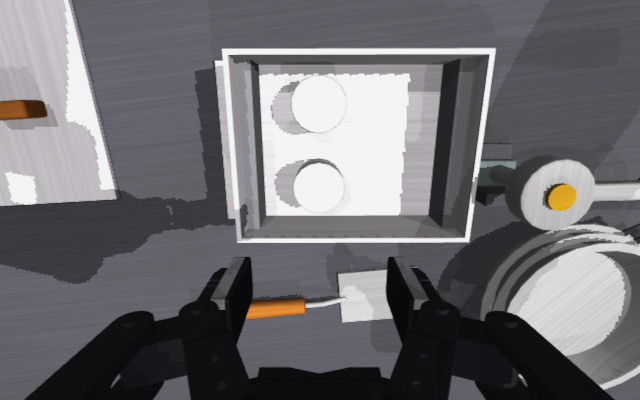

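Two tins stand flat on the floor at (319,104) and (319,187). On to the third tin, then a check of the divider and box.

Run:
```python
from h import *
a=find((.538,.4297)); assert a and a[3]>150
pick(a[0],np.pi,.004,.068); place(bw(0,.036),np.pi+BY,.011,.062)
# measure from between: look at box and divider
manip.move_pose([.47,-.33,.36],Q(np.pi/2+BY))
f=grab("wrist"); save(f,"w4"); 
print("rim",rectof(f,(.45,.7,-.32,-.02),.066,.074))
print("tins",[rectof(f,(*(c[0]+np.array([-.03,.03])),*(c[1]+np.array([-.03,.03]))),.034,.045) for c in (bw(-.038,-.03),bw(.038,-.03),bw(0,.036))])
t=grab("top"); I=t["image"].astype(int)
for n,ff in (("w",f),("t",t)):
    J=ff["image"].astype(int)
    print(n,"plate",rectof(ff,(.38,.65,-.62,-.32),.003,.012,J.min(2)>190),"grip",rectof(ff,(.45,.57,-.53,-.40),.026,.045))
print(state("time_s"))
```

```text
found (array([0.5387, 0.429 ]), array([0.0466, 0.0486]), 19.1, 200, np.float64(0.0337))
down hit False
held [49.35, 0.047, 36.289] 0.0471
place hit True [[0.584, -0.119, 0.011]]
[53.675]
rim (array([ 0.575 , -0.2037]), array([0.1064, 0.1568]), 83.7, 1269, np.float64(0.0698))
tins [(array([ 0.5382, -0.181 ]), array([0.0481, 0.0474]), 87.6, 1296, np.float64(0.0399)), (array([ 0.6126, -0.1894]), array([0.0481, 0.0478]), 54.4, 1324, np.float64(0.0398)), (array([ 0.5792, -0.143 ]), array([0.002 , 0.0166]), 80.9, 27, np.float64(0.0372))]
w plate (array([ 0.5121, -0.4663]), array([0.1404, 0.1875]), 87.1, 8576, np.float64(0.0061)) grip (array([ 0.5118, -0.4655]), array([0.0493, 0.0156]), 85.6, 321, np.float64(0.0317))
t plate (array([ 0.5189, -0.438 ]), array([0.0836, 0.1731]), 86.9, 724, np.float64(0.0068)) grip None
[54.883]
```

View pics/w4.png

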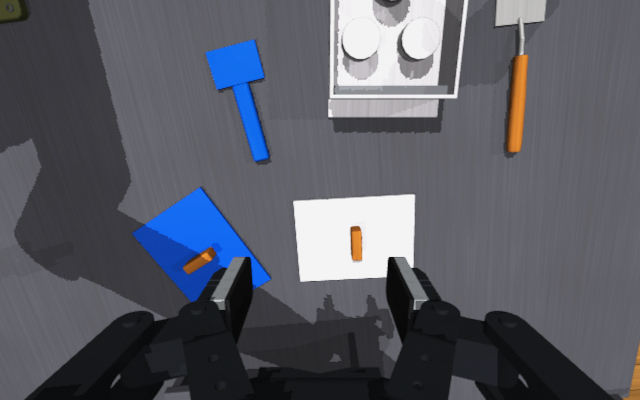

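Divider confirmed: the white/grey plate is at (355,238), reading 140x188 mm, and the blue one at (200,245) isn't it. Its long side lies along world x, so it needs a quarter turn.

Run:
```python
from h import *
yaw=np.radians(86.9); c=np.array([.5124,-.4660])
t=None
jaws.gripper_to(.05,70); manip.move_pose([*c,.2],Q(yaw))
t=grab("top"); p=bw(0,.036); print("tin3",rectof(t,(p[0]-.04,p[0]+.04,p[1]-.04,p[1]+.04),.03,.046)); print("rim",rectof(t,(.45,.7,-.3,-.02),.064,.076))
pick(c,yaw,.009,.05,70)
f=grab("wrist"); save(f,"w5")
q=np.pi+BY; c=bw(0,0)
manip.move_pose([*c,.2],Q(q)); manip.movel([*c,.105],speed=.2)
print("hit",manip.movel([*c,.052],speed=.04,until_force=6),state("tool_pos","contact_force","time_s"))
g=grab("scene"); cv2.imwrite("pics/s5.png",cv2.resize(g["image"][150:270,200:380],None,fx=3,fy=3,interpolation=cv2.INTER_CUBIC)[:,:,::-1])
```

```text
tin3 (array([ 0.582 , -0.1189]), array([0.0473, 0.0463]), 28.9, 193, np.float64(0.0399))
rim (array([ 0.5803, -0.1561]), array([0.2038, 0.1567]), 83.2, 237, np.float64(0.0698))
down hit False
held [58.85, 0.014, 70.98] 0.0145
hit True [[0.58, -0.155, 0.056], [-1.173, -0.219, 3.454], 61.833]
```

View pics/s5.png

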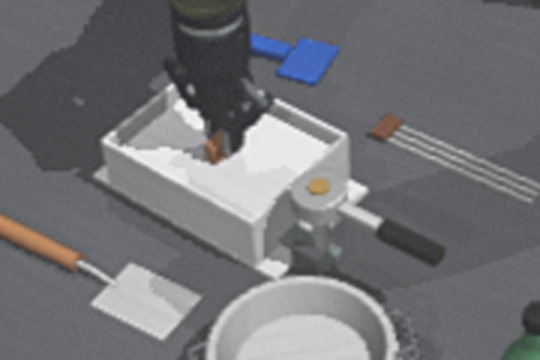

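The divider went in at the seated height (TCP 0.056 against 0.055 expected) and looks level inside the rim. Releasing it, then checking it and the carton.

Run:
```python
from h import *
p=monitor.read_state()["tool_pos"]
jaws.gripper_to(.04); manip.movel([p[0],p[1],.2],speed=.2)
manip.move_pose([.50,.25,.25],Q(2.6))
t=grab("top"); P=cloud(t)
def lev(ff):
    P=cloud(ff); d=P[:,:,:2]-B; X=d@np.array([np.cos(BY),np.sin(BY)]); Y=d@np.array([-np.sin(BY),np.cos(BY)])
    for x,y in((-.05,-.07),(.05,-.07),(-.05,.07),(.05,.07)):
        m=(abs(X-x)<.012)&(abs(Y-y)<.012)&(ff["range_z"]>0); print((x,y),m.sum(),np.median(P[m][:,2]).round(4) if m.any() else None)
lev(t); find((.449,.413),.055); save(t,"t6")
f=grab("wrist"); print("w",rectof(f,(.39,.52,.35,.48),.022,.04)); print(state("time_s"))
```

```text
(-0.05, -0.07) 59 0.0521
(0.05, -0.07) 55 0.0529
(-0.05, 0.07) 62 0.0518
(0.05, 0.07) 57 0.0527
found None
w (array([0.449 , 0.4136]), array([0.0366, 0.056 ]), 63.9, 2342, np.float64(0.0299))
[64.808]
```

The divider is level: all four corners read 52 mm. The carton reads the expected 56x36x30 mm.

Run:
```python
from h import *
pick((.450,.4136),np.radians(153.9),.004,.06,30)
place(bw(0,-.052),np.pi/2+BY,.057,.055)
manip.move_pose([.45,-.25,.38],Q(np.pi/2+BY)); f=grab("wrist"); save(f,"w7")
c=bw(0,-.052); print(c,rectof(f,(c[0]-.06,c[0]+.06,c[1]-.05,c[1]+.05),.074,.095))
manip.move_pose([.35,-.45,.35],Q(np.pi/2)); t=grab("top"); save(t,"t7"); s=grab("scene"); save(s,"s7")
d=cloud(t); e=d[:,:,:2]-B; X=e@np.array([np.cos(BY),np.sin(BY)]); Y=e@np.array([-np.sin(BY),np.cos(BY)])
print([np.median(d[(abs(X-x)<.01)&(abs(Y-y)<.01)&(t["range_z"]>0)][:,2]).round(4) for x,y in((-.055,-.07),(.055,-.07),(-.055,.07),(.055,.07))],state("time_s"))
Y0=Y-0;
```

```text
down hit False
held [68.15, 0.035, 31.702] 0.0353
place hit True [[0.574, -0.207, 0.057]]
[72.467]
[ 0.57450362 -0.20697593] (array([ 0.5747, -0.204 ]), array([0.0558, 0.0366]), 83.6, 1321, np.float64(0.0819))
[np.float64(0.0527), np.float64(0.0528), np.float64(0.0518), np.float64(0.0524)] [74.408]
```

View pics/w7.png

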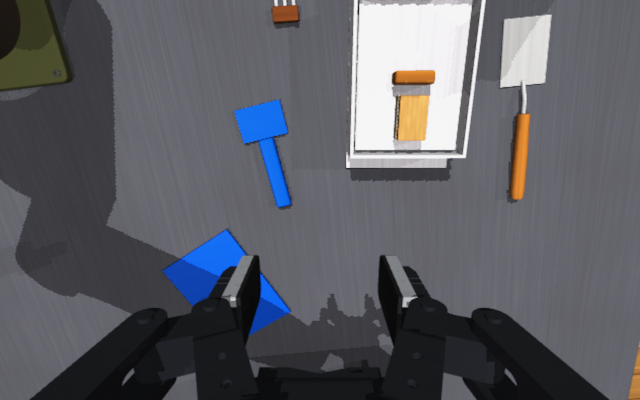

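View pics/s7.png

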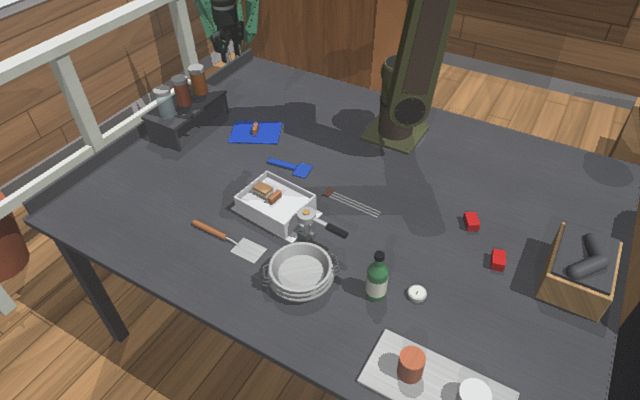

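The wrist view shows the carton upright on the divider at (411,117), beside the grip block. The scene view shows the bystanders in place, with no tins or cartons missed. Handing in.

```bash
python3 -c "
from h import *
print(workorder.sign_off())"
```

```text
the job is handed in; nothing more can be done
None
```

The job is handed in: I clamped the box firmly, then packed three tins on its floor, the divider level on the ledges and the one carton present (no jar was there) upright on top, with the other things left where they were. No verdict came back.

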